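# Find the radius leaf that fits the rounded corner of a jarrah blank

## Task

One corner of the jarrah blank in the corner stop has been rounded and the others are to match: find by touch which of the three radius leaves fits it. Slide a leaf flat along the bench, hollow end first and square on, lightly against the rounded corner (some 5 to 8 N at the hand, part of which the rubbing on the bench takes; never forced, so the finished edge is not bruised), and lay any leaf that rocks or bridges a gap back flat on the bench, a hand's width clear of that corner. Press the one that fits fully home for about a second, then let go and leave it there flat on the bench, centred and square to the corner, hollow snug on the curve, without disturbing the other tools.

Things in the scene. Friction and masses are not known exactly. Their poses are not given: they have to be found in the camera images.
- stop: Corner stop: two wooden cleats, 16 mm high, screwed to the bench; a jarrah blank (blank_a, b or c; two spares lie far aside) sits fast in it, 150 mm square, 22 mm thick. Its corner towards the robot is rounded to 30, 45 or 65 mm, which one is not recorded. Origin: bench level, the point where that corner was before rounding. x: into the blank along the corner's bisector.
- leaf_30: Radius leaf R30: steel strip 30 mm wide (y), 6 mm thick, 0.11 kg, flat on the bench. Front end (+x) hollow, radius 30 mm, its middle 24 mm ahead of the origin; rear end rounded, same radius, 34 mm behind. Wooden grip bar on top, 34 mm along x, 16 mm wide (y), from z = 6 to 46 mm. Origin: underside, below the middle of the grip. x forward along the strip, z up.
- leaf_45: Radius leaf R45: like leaf_30 with radius 45 mm and rear end 45 mm behind. Home: the leaf's point lies on the stop's origin, leaf x along stop x. A leaf too large bears on the crown of the curve only: it rocks, its point stopping short of the stop's origin (-x): R45 on 30: 6 mm, R65 on 45: 8 mm, R65 on 30: 14 mm.
- leaf_65: Radius leaf R65: like leaf_30 with radius 65 mm and rear end 58 mm behind (so the longest leaf has the largest radius); same grip and frame. A leaf too small bears on the two tips of its hollow only, a gap between, its point passing beyond the stop's origin (+x): R30 on 45: 5 mm, R45 on 65: 7 mm, R30 on 65: 12 mm.
- leaf_30_point (a point): Point of leaf R30, on its underside and centre line: the sharp point of a square corner rounded to 30 mm that nests in the hollow; 0.414 x 30 mm behind the hollow's middle, at x = 11.6 mm from the leaf's origin.
- leaf_45_point (a point): Point of leaf R45, on its underside and centre line: the sharp point of a square corner rounded to 45 mm that nests in the hollow; 0.414 x 45 mm behind the hollow's middle, at x = 5.4 mm from the leaf's origin.
- leaf_65_point (a point): Point of leaf R65, on its underside and centre line: the sharp point of a square corner rounded to 65 mm that nests in the hollow; 0.414 x 65 mm behind the hollow's middle, at x = -2.9 mm from the leaf's origin.
- clamp_1: yellow spring clamp lying on its side, 140 mm long, 22 mm high; origin underside near its pivot; a bystander, to be left where it is
- clamp_2: yellow spring clamp like clamp_1; a bystander, to be left where it is
- mallet: small wooden mallet lying down: head 58 mm across and 90 mm long along x, handle 22 mm thick running 175 mm to +y; origin underside of the head; a bystander, to be left where it is
- spatula: stainless steel spatula lying flat, about 0.28 m long along x; origin underside of its middle; a bystander, to be left where it is
There are look-alikes about, which are no part of the job. What is shaped like the leaf_45 but black or blue is not meant.

How it is judged (in metres and radians):
On the way:
1. the fitting leaf is pressed home on the rounded corner with a light force (over 1.5 N) (((x of leaf_30_point in the frame of stop between -0.002 and 0.002 m and y of leaf_30_point in the frame of stop between -0.003 and 0.003 m and angle between the x axis of leaf_30 and the x axis of stop, either way round below 0.06 rad and angle between leaf_30's own z axis and vertical below 0.04 rad and height (world z) of leaf_30 below 0.003 m and (contact force between leaf_30 and blank_a above 1.5 N or contact force between leaf_30 and blank_b above 1.5 N or contact force between leaf_30 and blank_c above 1.5 N)) or (x of leaf_45_point in the frame of stop between -0.002 and 0.002 m and y of leaf_45_point in the frame of stop between -0.003 and 0.003 m and angle between the x axis of leaf_45 and the x axis of stop, either way round below 0.06 rad and angle between leaf_45's own z axis and vertical below 0.04 rad and height (world z) of leaf_45 below 0.003 m and (contact force between leaf_45 and blank_a above 1.5 N or contact force between leaf_45 and blank_b above 1.5 N or contact force between leaf_45 and blank_c above 1.5 N)) or (x of leaf_65_point in the frame of stop between -0.002 and 0.002 m and y of leaf_65_point in the frame of stop between -0.003 and 0.003 m and angle between the x axis of leaf_65 and the x axis of stop, either way round below 0.06 rad and angle between leaf_65's own z axis and vertical below 0.04 rad and height (world z) of leaf_65 below 0.003 m and (contact force between leaf_65 and blank_a above 1.5 N or contact force between leaf_65 and blank_b above 1.5 N or contact force between leaf_65 and blank_c above 1.5 N)))), for 0.5 s.
At the end, for the whole second after the job is handed in: The leaf that fits lies flat and still, let go, home on the rounded corner: its point within 2 mm (along x) and 3 mm (along y) of the stop's origin, turned less than 0.06 rad from the stop's x. The other two leaves lie flat on the bench, their origins more than 90 mm from that corner (((x of leaf_30_point in the frame of stop between -0.002 and 0.002 m and y of leaf_30_point in the frame of stop between -0.003 and 0.003 m and angle between the x axis of leaf_30 and the x axis of stop, either way round below 0.06 rad and angle between leaf_30's own z axis and vertical below 0.04 rad and height (world z) of leaf_30 below 0.003 m and horizontal distance between each of leaf_45, leaf_65 and stop above 0.09 m and angle between each of leaf_45, leaf_65's own z axis and vertical below 0.1 rad and height (world z) of each of leaf_45, leaf_65 below 0.005 m and linear speed of leaf_30 below 0.01 m/s) or (x of leaf_45_point in the frame of stop between -0.002 and 0.002 m and y of leaf_45_point in the frame of stop between -0.003 and 0.003 m and angle between the x axis of leaf_45 and the x axis of stop, either way round below 0.06 rad and angle between leaf_45's own z axis and vertical below 0.04 rad and height (world z) of leaf_45 below 0.003 m and horizontal distance between each of leaf_30, leaf_65 and stop above 0.09 m and angle between each of leaf_30, leaf_65's own z axis and vertical below 0.1 rad and height (world z) of each of leaf_30, leaf_65 below 0.005 m and linear speed of leaf_45 below 0.01 m/s) or (x of leaf_65_point in the frame of stop between -0.002 and 0.002 m and y of leaf_65_point in the frame of stop between -0.003 and 0.003 m and angle between the x axis of leaf_65 and the x axis of stop, either way round below 0.06 rad and angle between leaf_65's own z axis and vertical below 0.04 rad and height (world z) of leaf_65 below 0.003 m and horizontal distance between each of leaf_30, leaf_45 and stop above 0.09 m and angle between each of leaf_30, leaf_45's own z axis and vertical below 0.1 rad and height (world z) of each of leaf_30, leaf_45 below 0.005 m and linear speed of leaf_65 below 0.01 m/s))); the robot touches nothing.
It fails at once if a leaf is pressed against a blank with more than 12 N, enough to bruise the finished edge (contact force between any of leaf_30, leaf_45, leaf_65 and blank_a above 12 N or contact force between any of leaf_30, leaf_45, leaf_65 and blank_b above 12 N or contact force between any of leaf_30, leaf_45, leaf_65 and blank_c above 12 N).
It fails at once if a bystander (clamp, mallet, spatula) is moved by more than 20 mm (distance of any of clamp_1, clamp_2, mallet, spatula from where it was at the start of the episode above 0.02 m).
It also fails if it takes over 69 s, if anything falls off the work surface, if the arm or the gripper's body presses on something with over 40 N, if the wrist force passes 120 N, or if a joint passes its speed limit or range.

## Robot

A 7-joint arm with a two-finger parallel gripper is mounted at the origin on the work surface. World frame = base frame: x ahead of the robot, y to its left, z up, the work surface at z = 0. Lengths are in mm, angles in rad, forces in N, time in s.
With the tool pointing down it reaches from about 400 to 875 mm from the base axis. Payload 4.4 kg.
Tool frame: the origin (TCP) lies midway between the tips of the shut fingers; the grasp point (between the pads) lies 19 mm behind it; z points along the fingers, y is the line along which they close (so a half turn about z gives the same grasp; the last joint's range is limited). The gripper opens to 85 mm and grips with 20 to 120 N. Pads are 22 mm wide; open, the fingers measure 114 mm over their backs; the gripper's body (76 mm by 85 mm) begins 54 mm behind the grasp point. The pads swing forward as they close: fully open they stand 13 mm farther back than shut.
Start: joints at [-0.066, 0.628, 0.038, 1.517, -0.027, 0.996, -0.02], TCP at [650.014, 0.027, 231.313] pointing down, gripper open.
Joint ranges: [-3.06, 3.06], [-0.37, 2.12], [-1.25, 1.32], [0.18, 2.47], [-1.1, 4.24], [0.23, 1.98], [-2.94, 2.94]. Speed limits (rad/s): [2.57, 2.57, 3.14, 3.14, 3.14, 3.14, 3.14].

## Interface

Orientations are given as [roll, pitch, yaw] about the fixed x, y, z axes, in that order (R = Rz(yaw) Ry(pitch) Rx(roll)).
In Python, from cell import readout, optics, order gives the robot as it stands.
- The arm moves only by the shell command python3 -m jog 'ROWS'. ROWS is a JSON object of lists of equal length, an entry for each row: "claw": the opening, from 0 (shut) to 1 (fully open); "xyz": the shift along the tool's x, y, z each as a share of 0.1 m, from -1 to 1, a list of three; "twist": the turn, a rotation vector about the tool's x, y, z each as a share of 180 degrees, from -1 to 1, a list of three. A call has 1 to 12 rows; each row shifts and turns the commanded pose from where the row before left it, along the tool's axes as they then stand; what a row does not reach is not made up. A row lasts 1/8 s, in which the tool goes at most 62.5 mm and 10.7 degrees, less where a joint would pass 70% of its speed; a pose out of reach is approached as far as the arm can. A call with a number of a shift or a turn outside -1 to 1 is refused whole. A call with a gripper value outside its range is refused whole. The fingers move at their own pace and stop on an object; the grip force is fixed at half the most. Time passes only in rows, so rows that do not move let the fingers close. It gives the time, the measured TCP pose, the force, the opening and the grip force at its end, in the units of the state.
- readout.read_state(): the state, without advancing time (a new reading comes with each control period).
- optics.get_image(name): name is "scene" or "side" or "wrist"; returns a dict with "color" (400x640x3 uint8, red, green, blue), "fovy" (degrees; the focal length in pixels is half the picture's height over the tangent of half this angle, whatever the lens; pixels are square), "cx", "cy" (the principal point, pixels), "view" (4x4, takes a point from world to camera coordinates). Camera axes: x right, y up, looking along -z (the intrinsics and any distortion apply to the point x, -y, -z); pixel columns grow to the right and rows downward; lengths in mm; the calibration is good to about 2 mm. A picture is of the moment at which its call begins. There is no depth.
- order.finish_job(): hands the job in; it is judged then, once.
Trained networks look in the newest picture that a camera, given by its name, has taken for a name from the list of things; names that differ only in an ending like _2 or _b are one class to them, and where a whole thing is asked for, a point or a joint stands for the part that bears it (a point fixed in the world has none). Each returns a list of dicts, best first, with "score" (0 to 1); they miss things now and then, are a little off and sometimes report something else, mostly with a low value. They report only what shows in the picture. A call takes as long as a camera call. They do not tell look-alikes from the thing itself.
- optics.boxes_of(camera, label): "rect" ([left, top, width, height] in pixels, round what is visible of it).
The state is a dict: "clock": time; "qpos": joint angles; "qd": joint speeds; "tau": joint torques, N m; "eef_pos": TCP position; "tool_rot": TCP orientation; "force": force on the tool from outside, world axes, zero at the start; "torque": the same for the moment, N m; "width": finger opening in mm; "gripper_force": force on a finger pad.
Only numpy, scipy, OpenCV 4.12 (cv2) and the standard library are available. Lean on these libraries where they do the work, as an engineer would, in place of code of your own. Each camera call takes 0.05 s, during which the arm holds its last target. There are 200 camera calls.

## Working session

There is one attempt and no reset: what is moved stays moved. The work goes in short steps, Python scripts to look and compute and a shell command to move; the robot and the scene stay as the last step left them, time stands still between calls to the robot, and variables do not carry over. Pictures are saved under pics/ and viewed, at most 10 in all, crops included, and the job is handed in when it is done.

```bash
ls; mkdir -p pics; cat > h.py <<'E'
import numpy as np, cv2
from cell import readout, optics, order
def cam(n):
    d=optics.get_image(n); return d
def K(d):
    f=200/np.tan(np.radians(d['fovy'])/2); return f
def ray(d,u,v):
    f=K(d); V=np.array(d['view']); R=V[:3,:3]; t=V[:3,3]
    c=-R.T@t; r=R.T@np.array([(u-d['cx'])/f,-(v-d['cy'])/f,-1]); return c,r
def onz(d,u,v,z=0):
    c,r=ray(d,u,v); return c+r*(z-c[2])/r[2]
def proj(d,p):
    V=np.array(d['view']); q=V[:3,:3]@np.array(p)+V[:3,3]; f=K(d)
    return np.array([d['cx']+f*q[0]/-q[2], d['cy']-f*q[1]/-q[2]])
def save(n,im): cv2.imwrite('pics/'+n,im[:,:,::-1])
E
python3 - <<'E'
from h import *
print(readout.read_state())
ims=[]
for n in ['scene','side','wrist']:
    d=cam(n); 
    print(n,{k:(v if k!='color' else v.shape) for k,v in d.items() })
    save(n+'0.png',d['color'])
    for l in ['stop','leaf_30','leaf_45','leaf_65','clamp_1','mallet','spatula','blank_a']:
        print(l,[(b['rect'],round(b['score'],2)) for b in optics.boxes_of(n,l)])
E
```

```text
pics
{'clock': 0.0, 'qpos': array([-0.06580363,  0.62936089,  0.03843877,  1.51837086, -0.02703117,
        0.99628871, -0.02001399]), 'qd': array([-9.99497509e-04,  1.01475795e-03, -1.97216320e-04, -8.87274143e-04,
        2.04435127e-03, -5.87311796e-05, -8.95424678e-04]), 'tau': array([-1.11932164e-03, -5.63405585e+01,  1.22606792e+00, -1.93450052e+01,
        1.09587883e-02,  1.05136272e-02, -8.84369996e-06]), 'eef_pos': array([6.49374606e+02, 4.21799948e-02, 2.30378536e+02]), 'tool_rot': array([-3.13968241e+00, -1.94212178e-06,  1.57077151e+00]), 'force': array([ 0.06005789,  0.03404039, -0.51873503]), 'torque': array([-0.00361008,  0.00644089,  0.01098034]), 'gripper_force': 0.0, 'width': 85.50919633341782}
scene {'color': (400, 640, 3), 'fovy': 54.6683192637668, 'cx': 318.1775391384323, 'cy': 193.98539837995716, 'view': array([[ 3.69533333e-02,  9.99276615e-01,  8.98322339e-03,
        -2.15974457e+01],
       [-8.69947593e-01,  2.77445255e-02,  4.92363105e-01,
         4.36993374e+02],
       [ 4.91757701e-01, -2.60093915e-02,  8.70343538e-01,
        -1.22863333e+03],
      
[... 363 characters left out ...]
123.1, 29.3, 27.0], 0.8), ([211.6, 133.4, 21.7, 28.4], 0.79), ([409.1, 116.9, 19.1, 21.2], 0.74), ([398.8, 147.4, 13.8, 28.8], 0.59)]
leaf_65 [([380.0, 202.6, 27.3, 24.9], 0.9), ([354.1, 123.1, 29.3, 27.0], 0.8), ([211.6, 133.4, 21.7, 28.4], 0.79), ([409.1, 116.9, 19.1, 21.2], 0.74), ([398.8, 147.4, 13.8, 28.8], 0.59)]
clamp_1 [([122.9, 239.3, 57.3, 64.6], 0.91), ([468.5, 191.3, 44.6, 54.2], 0.65), ([212.0, 134.3, 22.4, 27.3], 0.62)]
mallet [([449.7, 108.7, 45.2, 66.0], 0.8)]
spatula [([428.9, 211.6, 37.7, 120.6], 0.72)]Traceback (most recent call last):
  File "<stdin>", line 9, in <module>
ValueError: it knows: clamp, leaf, leaf_30_point, leaf_45_point, leaf_65_point, mallet, spatula, stop
```

```bash
python3 - <<'E'
from h import *
I={}
for n in ['scene','side','wrist']:
    d=cam(n); I[n]=d['color']
    if n!='scene': print(n,d['fovy'],d['cx'],d['cy'],np.round(d['view'],4).tolist())
    for l in ['stop','leaf']:
        for b in optics.boxes_of(n,l):
            r=b['rect']; p=onz(d,r[0]+r[2]/2,r[1]+r[3]/2,15)
            print(n,l,np.round(r),round(b['score'],2),np.round(p))
s=I['scene'][90:350,90:540]; s=cv2.resize(s,(800,462),interpolation=cv2.INTER_CUBIC)
save('s1.png',s)
save('w1.png',np.vstack([cv2.resize(np.hstack([I['side'],I['wrist']]),(800,250),interpolation=cv2.INTER_AREA)]))
save('side1.png',I['side']);save('wr1.png',I['wrist'])
E
```

```text
scene stop [241. 245.  99.  71.] 0.57 [729. -66.  15.]
scene leaf [381. 205.  25.  24.] 0.94 [579. 181.  15.]
scene leaf [406. 117.  23.  24.] 0.84 [312. 285.  15.]
scene leaf [179. 205.  17.  26.] 0.82 [ 568. -312.   15.]
scene leaf [212. 134.  22.  29.] 0.77 [ 362. -246.   15.]
scene leaf [353. 125.  26.  20.] 0.67 [331. 141.  15.]
scene leaf [399. 149.  11.  25.] 0.54 [419. 232.  15.]
side 44.38455479244797 318.531767894364 204.14569242910068 [[-0.8662, -0.4998, -0.0022, 451.1348], [0.3312, -0.5774, 0.7462, -170.1895], [-0.3742, 0.6456, 0.6657, -1407.389], [0.0, 0.0, 0.0, 1.0]]
side stop [261. 158.  48.  35.] 0.91 [684. -54.  15.]
side leaf [329. 274.  11.  30.] 0.84 [303. 294.  15.]
side leaf [347. 139.  10.  14.] 0.67 [ 565. -323.   15.]
side leaf [302. 251.  22.  25.] 0.52 [399. 244.  15.]
side leaf [270. 220.  13.  19.] 0.52 [563. 183.  15.]
side leaf [340. 242.  21.  22.] 0.5 [325. 155.  15.]
side leaf [319. 119.  31.  18.] 0.42 [ 680. -398.   15.]
wrist 70.81056439090312 314.82906120129667 200.6816959290971 [[1.0, 0.0013, -0.0006, -649.9731], [-0.0014, 0.9523, -0.305, 41.0099], [0.0002, 0.305, 0.9523, -380.5892], [0.0, 0.0, 0.0, 1.0]]
wrist stop [316. 143. 106. 149.] 0.85 [724. -62.  15.]
wrist leaf [222.   0.  52.  50.] 0.86 [574. 168.  15.]
wrist leaf [ 3. 10. 61. 77.] 0.82 [328. 146.  15.]
```

View pics/s1.png

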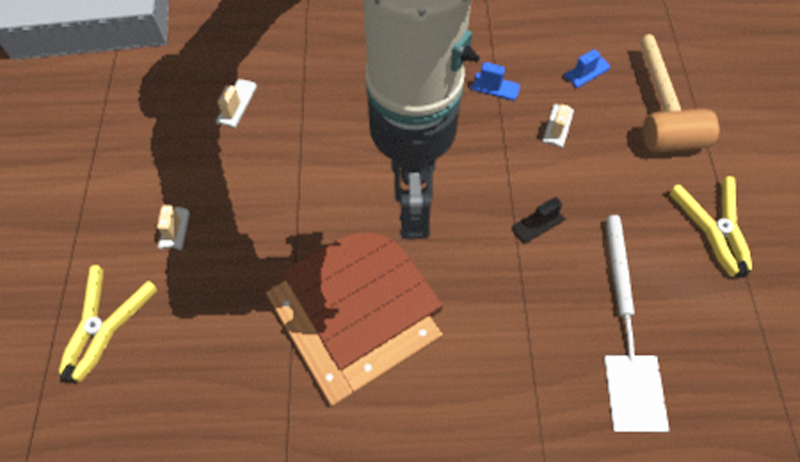

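View pics/wr1.png

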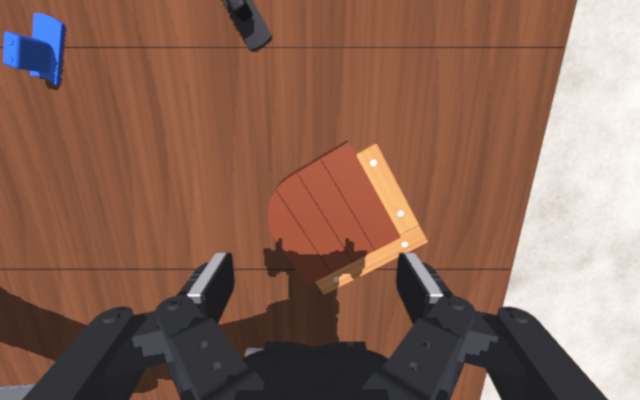

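View pics/side1.png

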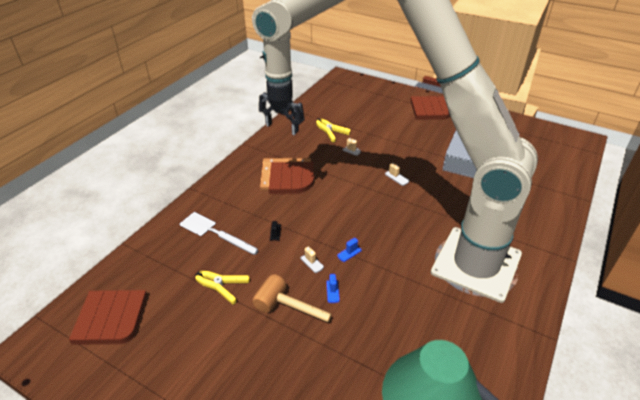

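The scene shows three steel leaves with wooden grips, at crop px (237,103), (172,227) and (558,125). The black one at (540,220) and the blue ones at (495,80) and (587,68) are look-alikes. The stop is around (360,310) with its rounded corner at the top. Next I'll fit the stop outline and look at enlarged crops.

```bash
cat > stopfit.py <<'E'
from h import *
from scipy.optimize import minimize
def outline(x,y,yaw,R,off,n=40):
    s=np.sqrt(.5); a=np.array([s,s]); b=np.array([s,-s]); L=150
    t=np.linspace(0.03,.97,n)[:,None]
    P=[];N=[]
    P.append(a*(R+(L-R)*t));N+= [-b]*n
    P.append(b*(R+(L-R)*t));N+= [-a]*n
    P.append(a*L+b*L*t);N+=[a]*n
    P.append(b*L+a*L*t);N+=[b]*n
    th=np.linspace(np.pi*3/4,np.pi*5/4,n); c=np.c_[np.cos(th),np.sin(th)]
    P.append(np.array([R/s,0])+R*c);N+=list(c)
    P=np.vstack(P);N=np.array(N)
    # near-side normals
    P=P+off*N
    co,si=np.cos(yaw),np.sin(yaw); M=np.array([[co,-si],[si,co]])
    return P@M.T+[x,y]
def feat(im):
    g=cv2.GaussianBlur(im.astype(np.float32),(0,0),.8); lab=cv2.cvtColor((g/255).astype(np.float32),cv2.COLOR_RGB2LAB)
    s=g.sum(2)+30
    return np.dstack([g[:,:,0]/s*300,g[:,:,1]/s*300,np.log(s)*8]).astype(np.float32)
def pj(d,P,z):
    V=np.array(d['view']);q=np.c_[P,np.full(len(P),z)]@V[:3,:3].T+V[:3,3];f=K(d)
    return np.c_[d['cx']-f*q[:,0]/q[:,2],d['cy']+f*q[:,1]/q[:,2]].astype(np.float32)
def score(d,F,p,o=1.5):
    def smp(off):
        u=pj(d,outline(*p,off),22); return cv2.remap(F,u[:,0].reshape(-1,1),u[:,1].reshape(-1,1),cv2.INTER_LINEAR)[:,0]
    D=np.linalg.norm(smp(o)-smp(-o),axis=1)
    return -np.minimum(D,25).mean()
def fit(d,p0,Rs=(30,45,65)):
    F=feat(d['color']); out=[]
    for R in Rs:
        best=None
        for o in (6,3,1.5):
            if best is None:
                g=[(score(d,F,(p0[0]+i,p0[1]+j,p0[2]+k,R),o),i,j,k) for i in range(-24,25,6) for j in range(-24,25,6) for k in np.arange(-.2,.21,.05)]
                m=min(g); q=[p0[0]+m[1],p0[1]+m[2],p0[2]+m[3]]
            r=minimize(lambda v:score(d,F,(v[0],v[1],v[2]/50,R),o),[q[0],q[1],q[2]*50],method='Nelder-Mead',options=dict(initial_simplex=np.array([[q[0],q[1],q[2]*50]]*4)+np.vstack([np.zeros(3),np.eye(3)*3])))
            q=[r.x[0],r.x[1],r.x[2]/50]; best=r
        out.append((round(best.fun,2),R,np.round(q,3)))
    return out
E
python3 - <<'E'
from stopfit import *
D={}
for n in ['wrist','scene']:
    d=cam(n); D[n]=d
w=D['wrist']; a=onz(w,270,205,22)[:2]; b=onz(w,402,245,22)[:2]
print(a,b); yaw=np.arctan2(*(b-a)[::-1]); u=(b-a)/np.hypot(*(b-a)); p0=[*(b-212*u),yaw]; print(p0)
for n in D:
    for o in fit(D[n],p0): print(n,*o)
def crop(im,cx,cy,r,s,h=None): 
    c=im[cy-r:cy+r,cx-r:cx+r]; return cv2.resize(c,(s,s),interpolation=cv2.INTER_CUBIC)
S=D['scene']['color']
top=np.hstack([crop(S,223,148,20,266),crop(S,187,218,20,266),crop(S,404,161,20,266)])
bot=cv2.resize(w['color'][130:300,240:440],(392,333),interpolation=cv2.INTER_CUBIC)
bot=np.hstack([bot,crop(S,393,214,20,333),np.zeros((333,798-392-333,3),np.uint8)])
save('m2.png',np.vstack([top,bot]))
E
```

```text
[590.76425046 -41.11550017] [770.86519958 -99.30853514]
[np.float64(569.1343989021002), np.float64(-34.126604695370716), np.float64(-0.3125246136841112)]
wrist -8.83 30 [ 5.61742e+02 -3.49330e+01 -2.46000e-01]
wrist -9.26 45 [ 5.61729e+02 -3.44710e+01 -2.49000e-01]
wrist -11.2 65 [ 5.61655e+02 -3.47970e+01 -2.46000e-01]
scene -6.38 30 [ 5.62666e+02 -3.43690e+01 -2.52000e-01]
scene -6.79 45 [ 5.62675e+02 -3.44930e+01 -2.51000e-01]
scene -7.63 65 [ 5.62202e+02 -3.40010e+01 -2.54000e-01]
```

View pics/m2.png

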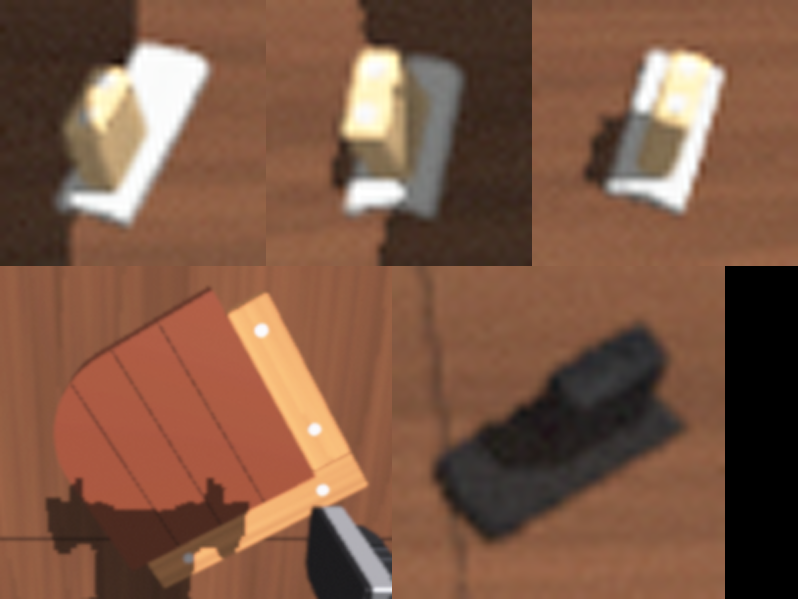

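R65 fits the outline best in both views, and the stop is at about (562, -34.5, -0.25 rad). Next I'll measure the leaves' lengths and headings.

```bash
python3 - <<'E'
from h import *
d=cam('scene')
for n,r,f1,f2 in [('1',(229.8,134.3),(212.3,157.8),(222.5,161.1)),('2',(192.4,206.3),(178.9,229.6),(192,230)),('3',(407,148.5),(395.3,169.6),(407,172.6))]:
    R,a,b=[onz(d,*q,6)[:2] for q in (r,f1,f2)]
    m=(a+b)/2; v=m-R; L=np.hypot(*v); e=(b-a)[::-1]
    print(n,'rear',R.round(),'tips mid',m.round(),'L to tips',L.round(1),'width',np.hypot(*(b-a)).round(1),'yaw',np.arctan2(v[1],v[0]).round(3),'yaw from tips',np.arctan2(-(b-a)[0],(b-a)[1]).round(3))
E
```

```text
1 rear [ 309. -233.] tips mid [ 392. -260.] L to tips 87.1 width 30.1 yaw -0.308 yaw from tips -0.389
2 rear [ 531. -309.] tips mid [ 594. -317.] L to tips 63.6 width 31.3 yaw -0.138 yaw from tips -0.066
3 rear [372. 248.] tips mid [444. 222.] L to tips 76.5 width 31.0 yaw -0.35 yaw from tips -0.336
```

```bash
python3 -m jog '{"claw":[1,1,1,1,1,1,1,1],"xyz":[[-0.315,-0.355,0],[-0.315,-0.355,0],[-0.315,-0.355,0],[-0.315,-0.355,0],[-0.315,-0.355,0],[-0.315,-0.355,0],[-0.315,-0.355,0],[-0.315,-0.355,0]],"twist":[[0,0,0],[0,0,0],[0,0,0],[0,0,0],[0,0,0],[0,0,0],[0,0,0],[0,0,0]]}'
python3 -m jog '{"claw":[1,1,1,1,1,1,1,1,1,1,1,1],"xyz":[[0,0,0],[0,0,0],[0,0,0],[0,0,0],[0,0,0],[0,0,0],[0,0,0],[0,0,0],[0,0,0],[0,0,0],[0,0,0],[0,0,0]],"twist":[[0,0,0.055],[0,0,0.055],[0,0,0.055],[0,0,0.055],[0,0,0.055],[0,0,0.055],[0,0,0.055],[0,0,0.055],[0,0,0.055],[0,0,0.055],[0,0,0.055],[0,0,0]]}'
python3 - <<'E'
from h import *
print(readout.read_state()['qpos'].round(2))
d=cam('wrist'); save('w3.png',d['color']); print(np.round(d['view'],3).tolist(), [(np.round(b['rect']),b['score']) for b in optics.boxes_of('wrist','leaf')])
for l in ['leaf_65_point']: print([(np.round(b['rect']),b['score']) for b in optics.boxes_of('wrist',l)])
E
```

```text
clock: 2.0
eef_pos: [365.0, -253.0, 231.6]
tool_rot: [3.141, 0.001, 1.571]
force: [-0.3, -0.7, 0.6]
width: 85.5
gripper_force: 0.0
clock: 3.5
eef_pos: [366.2, -251.9, 231.4]
tool_rot: [3.141, -0.0, -0.328]
force: [0.4, 0.6, -0.3]
width: 85.5
gripper_force: 0.0
[ 0.12  0.39  0.58  2.07 -0.3   0.76 -1.02]
[[-0.321, -0.947, 0.0, -121.629], [0.902, -0.305, -0.306, -367.209], [0.29, -0.098, 0.952, -511.346], [0.0, 0.0, 0.0, 1.0]] [(array([  1., 238.,  11.,  34.]), 0.68), (array([  0., 295.,  16.,  38.]), 0.64), (array([300.,   0.,  32.,  24.]), 0.62), (array([ 45., 263.,  52.,  34.]), 0.59), (array([302., 150.,  28.,  58.]), 0.57)]
[(array([307., 147.,  22.,  65.]), 0.61)]
```

View pics/w3.png

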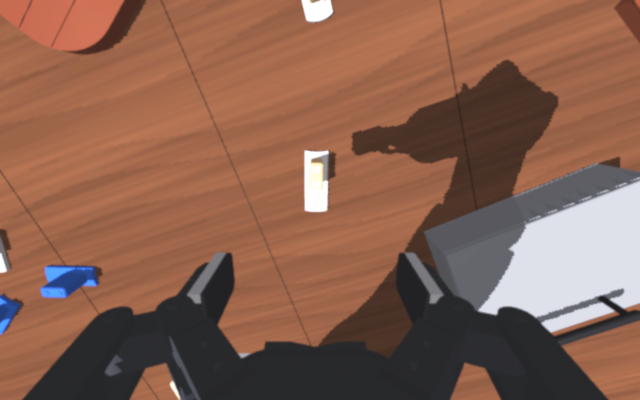

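The wrist view shows leaf_65 at (316,180), hollow end up and aligned with the tool. R30 is at the top (316,10), the blues are at left, and a grey box is at right.

```bash
cat > leaf.py <<'E'
from h import *
def leafpose(d,u,v,rear,r=45,z=6):
    """white/wood blob near (u,v): pose of leaf from edges in plane z"""
    im=cv2.GaussianBlur(d['color'],(0,0),.6).astype(int)
    m=((im[:,:,2]>120)&(im.min(2)>110)|((im[:,:,0]>170)&(im[:,:,1]>140))).astype(np.uint8)
    k=np.zeros_like(m); k[max(0,v-r):v+r,max(0,u-r):u+r]=1; m*=k
    n,lab,st,ce=cv2.connectedComponentsWithStats(m); i=1+np.argmax(st[1:,4])
    c=max(cv2.findContours((lab==i).astype(np.uint8),cv2.RETR_EXTERNAL,cv2.CHAIN_APPROX_NONE)[0],key=len)[:,0]
    P=np.array([onz(d,*q,z)[:2] for q in c.astype(float)])
    return P,st[i],(lab==i)
E
python3 - <<'E'
from leaf import *
d=cam('wrist'); P,st,m=leafpose(d,316,180,58)
print(st)
(c,(w,h),a)=cv2.minAreaRect(P.astype(np.float32)); print(np.round(c,1),w,h,a)
yaw=-0.328
for yaw in [-.30,-.328,-.36]:
  R=np.array([[np.cos(yaw),np.sin(yaw)],[-np.sin(yaw),np.cos(yaw)]]); q=(P-[366.2,-251.9])@R.T
  print(yaw,'x',q[:,0].min().round(1),q[:,0].max().round(1),'y',q[:,1].min().round(1),q[:,1].max().round(1))
# box corner
print('box',onz(d,428,235,0).round(),onz(d,428,235,60).round(),onz(d,600,165,60).round())
# grip top height: wood pixels
s=cam('scene'); Q,st2,m2=leafpose(s,223,148,58,r=20); print(st2,Q.mean(0))
def woodtop(d,m):
    im=d['color'].astype(int); w=m&(im[:,:,0]-im[:,:,2]>50)&(im[:,:,0]>190); y,x=np.nonzero(w); return x.mean(),y.mean(),w.sum()
A=woodtop(d,m);B=woodtop(s,m2);print(A,B)
c1,r1=ray(d,*A[:2]);c2,r2=ray(s,*B[:2])
t=np.linalg.lstsq(np.c_[r1,-r2],c2-c1,rcond=None)[0];print((c1+t[0]*r1).round(1),(c2+t[1]*r2).round(1))
# corner: tips in both
E
```

```text
[ 304  150   25   63 1456]
[ 352.5 -249.6] 32.80592346191406 86.06293487548828 70.66117858886719
-0.3 x -56.9 29.5 y -18.3 16.1
-0.328 x -56.7 29.2 y -18.5 14.6
-0.36 x -56.8 29.7 y -19.5 14.7
box [ 224. -378.    0.] [ 259. -362.   60.] [ 282. -563.   60.]
[211 134  24  28 347] [ 354.53938068 -251.90944726]
(np.float64(319.42622950819674), np.float64(168.2622950819672), np.int64(61)) (np.float64(218.54545454545453), np.float64(143.93939393939394), np.int64(66))
[ 375.8 -261.4   41.5] [ 369.7 -250.8   43.2]
```

```bash
python3 -m jog '{"claw":[1,1,1,1,1,1,1],"xyz":[[0.019,0.016,0.45],[0,0,0.5],[0,0,0.5],[0,0,0.4],[0,0,0.2],[0,0,0.12],[0,0,0]],"twist":[[0,0,0.0025],[0,0,0],[0,0,0],[0,0,0],[0,0,0],[0,0,0],[0,0,0]]}'
python3 -m jog '{"claw":[0,0,0,0,0,0,0,0],"xyz":[[0,0,0],[0,0,0],[0,0,0],[0,0,0],[0,0,0],[0,0,0],[0,0,0],[0,0,0]],"twist":[[0,0,0],[0,0,0],[0,0,0],[0,0,0],[0,0,0],[0,0,0],[0,0,0],[0,0,0]]}'
python3 - <<'E'
from h import *
d=cam('wrist'); save('w4.png',d['color'])
E
```

```text
clock: 4.62
eef_pos: [366.9, -254.0, 13.6]
tool_rot: [-3.141, 0.002, -0.338]
force: [-0.6, -0.4, 0.3]
width: 85.8
gripper_force: 0.0
clock: 5.62
eef_pos: [367.5, -254.2, 14.7]
tool_rot: [-3.141, -0.001, -0.338]
force: [-0.0, 0.2, 4.6]
width: 15.6
gripper_force: 58.8
```

View pics/w4.png

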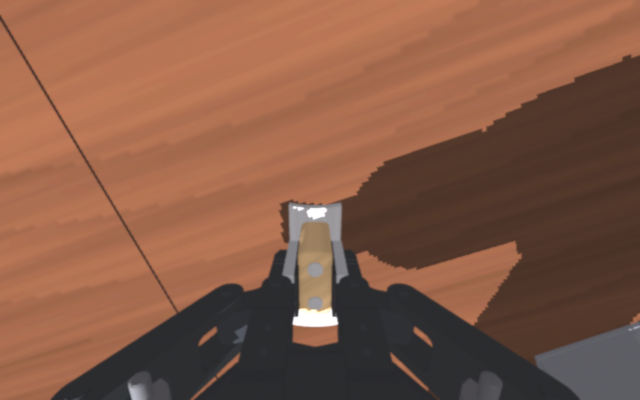

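The leaf is gripped centrally, with the hollow's tips at (290,205) and (341,206). Next I'll measure its offset in the tool and work out the approach.

```bash
python3 - <<'E'
from h import *
d=cam('wrist'); s=readout.read_state(); p=s['eef_pos'];y=s['tool_rot'][2];print(p,s['tool_rot'])
R=np.array([[np.cos(y),np.sin(y)],[-np.sin(y),np.cos(y)]])
for u,v in [(290,204.5),(341.5,205.5),(316,211)]:
    print((R@(onz(d,u,v,6)[:2]-p[:2])).round(1))
im=d['color'].astype(int).sum(2)
print(im[196:226,316]); print(im[196:226,295]); print(im[212,280:300],im[212,332:352])
E
python3 -m jog '{"claw":[0,0],"xyz":[[0,0,-0.3],[0,0,-0.3]],"twist":[[0,0,0],[0,0,0]]}'
```

```text
[ 367.53406174 -254.16018676   14.76301212] [-3.14147806e+00 -8.23401627e-04 -3.37755292e-01]
[27.2 13.8]
[ 26.7 -15.6]
[23.3 -1. ]
[365 370 371 370 373 376 378 369 347 380 401 486 704 762 765 765 765 765
 765 765 765 762 688 507 460 437 400 379 376 376]
[374 377 372 369 350 286 242 302 373 439 641 744 680 515 469 469 469 469
 470 469 470 469 469 470 469 469 469 468 469 471]
[220 187 181 181 182 183 183 200 281 400 461 474 476 476 474 469 464 463
 466 470] [460 463 466 471 471 471 469 464 436 335 226 187 185 184 184 185 188 187
 187 186]
clock: 5.98
eef_pos: [366.8, -253.9, 74.8]
tool_rot: [-3.141, 0.001, -0.338]
force: [0.4, 0.2, -1.6]
width: 15.3
gripper_force: 58.8
```

```bash
python3 -m jog '{"claw":[0,0,0,0,0,0,0,0,0],"xyz":[[0.124,-0.447,0],[0.124,-0.447,0],[0.124,-0.447,0],[0.124,-0.447,0],[0.124,-0.447,0],[0.124,-0.447,0],[0,0,0],[0,0,0],[0,0,0]],"twist":[[0,0,0],[0,0,0],[0,0,0],[0,0,0],[0,0,0],[0,0,0],[0,0,-0.028],[0,0,0],[0,0,0]]}'
python3 - <<'E'
from stopfit import *
d=cam('wrist'); save('w5.png',d['color']); 
for o in fit(d,[562,-34.5,-.248]): print(*o)
s=readout.read_state(); print(s['eef_pos'],s['tool_rot'],s['force'])
E
```

```text
clock: 7.1
eef_pos: [525.8, -26.4, 74.3]
tool_rot: [3.141, 0.0, -0.253]
force: [0.5, -0.1, -1.4]
width: 15.5
gripper_force: 58.9
-4.37 30 [ 5.74347e+02 -5.29400e+01 -2.63000e-01]
-4.81 45 [ 5.68056e+02 -4.41130e+01 -2.52000e-01]
-7.22 65 [ 5.6197e+02 -3.4722e+01 -2.4900e-01]
[525.83417437 -26.53306235  74.33940051] [ 3.14128467e+00  4.08551086e-04 -2.52497048e-01] [-0.33903962  0.05591316 -1.70883221]
```

View pics/w5.png

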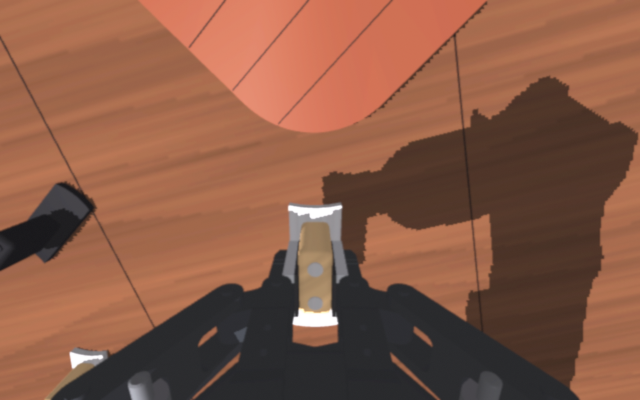

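The fit confirms R65 and the stop at (562.0, -34.6, -0.249). Next I'll centre the leaf and lower it.

```bash
python3 -m jog '{"claw":[0,0,0,0,0,0],"xyz":[[0,-0.013,0.28],[0,0,0.25],[0,0,0.04],[0,0,0.015],[0,0,0.008],[0,0,0]],"twist":[[0,0,0],[0,0,0],[0,0,0],[0,0,0],[0,0,0],[0,0,0]]}'
```

```text
clock: 7.9
eef_pos: [527.2, -24.4, 15.7]
tool_rot: [-3.141, -0.001, -0.25]
force: [-0.2, 0.1, -1.1]
width: 15.6
gripper_force: 59.0
```

```bash
python3 -m jog '{"claw":[0,0],"xyz":[[0,0,0.004],[0,0,0]],"twist":[[0,0,0],[0,0,0]]}'
```

```text
clock: 8.15
eef_pos: [526.8, -24.3, 14.8]
tool_rot: [-3.141, -0.0, -0.25]
force: [0.5, 0.4, 0.4]
width: 15.3
gripper_force: 59.1
```

```bash
python3 -m jog '{"claw":[0,0,0,0,0],"xyz":[[0.08,0.008,0.004],[0.1,0,0],[0.1,0,0],[0.05,0,0],[0,0,0]],"twist":[[0,0,0],[0,0,0],[0,0,0],[0,0,0],[0,0,0]]}'
```

```text
clock: 8.78
eef_pos: [556.4, -32.7, 14.8]
tool_rot: [-3.14, 0.004, -0.25]
force: [-6.3, 1.9, 11.7]
width: 15.3
gripper_force: 60.8
```

```bash
python3 -m jog '{"claw":[0,0],"xyz":[[0,0,-0.004],[0,0,0]],"twist":[[0,0,0],[0,0,0]]}'; python3 -m jog '{"claw":[0,0],"xyz":[[0.015,0,0],[0,0,0]],"twist":[[0,0,0],[0,0,0]]}'
```

```text
clock: 9.02
eef_pos: [558.2, -33.2, 14.8]
tool_rot: [-3.141, 0.001, -0.25]
force: [-3.4, 1.3, 5.3]
width: 14.9
gripper_force: 59.8
clock: 9.28
eef_pos: [558.2, -33.2, 14.8]
tool_rot: [-3.141, 0.003, -0.25]
force: [-6.6, 1.6, 9.2]
width: 15.2
gripper_force: 60.7
```

```bash
python3 -m jog '{"claw":[0,0],"xyz":[[0,0,-0.006],[0,0,0]],"twist":[[0,0,0],[0,0,0]]}'; python3 -m jog '{"claw":[0,0],"xyz":[[0.01,0,0],[0,0,0]],"twist":[[0,0,0],[0,0,0]]}'
```

```text
clock: 9.52
eef_pos: [560.6, -33.9, 15.1]
tool_rot: [3.141, -0.001, -0.25]
force: [0.2, -0.7, -0.5]
width: 15.4
gripper_force: 59.0
clock: 9.78
eef_pos: [561.2, -34.1, 15.1]
tool_rot: [3.141, -0.0, -0.25]
force: [-0.6, 0.6, -0.9]
width: 15.2
gripper_force: 59.0
```

```bash
python3 -m jog '{"claw":[0,0],"xyz":[[0.02,0,0],[0,0,0]],"twist":[[0,0,0],[0,0,0]]}'; python3 -m jog '{"claw":[0,0],"xyz":[[0.01,0,0],[0,0,0]],"twist":[[0,0,0],[0,0,0]]}'
```

```text
clock: 10.02
eef_pos: [563.1, -34.6, 15.2]
tool_rot: [3.142, -0.0, -0.25]
force: [0.6, -0.1, -1.5]
width: 15.2
gripper_force: 59.0
clock: 10.28
eef_pos: [563.8, -34.7, 15.2]
tool_rot: [-3.142, 0.0, -0.25]
force: [-0.0, 0.3, -1.4]
width: 15.0
gripper_force: 59.0
```

```bash
python3 -m jog '{"claw":[0,0],"xyz":[[0.008,0,0.001],[0,0,0]],"twist":[[0,0,0],[0,0,0]]}'
```

```text
clock: 10.52
eef_pos: [563.9, -34.8, 15.0]
tool_rot: [-3.141, 0.001, -0.25]
force: [-1.8, -0.6, -0.2]
width: 15.2
gripper_force: 59.1
```

```bash
python3 -m jog '{"claw":[0,0],"xyz":[[0.006,0,0.001],[0,0,0]],"twist":[[0,0,0],[0,0,0]]}'
```

```text
clock: 10.78
eef_pos: [564.0, -34.8, 14.9]
tool_rot: [-3.141, 0.002, -0.25]
force: [-5.0, 0.8, 1.9]
width: 14.8
gripper_force: 59.6
```

```bash
python3 -m jog '{"claw":[0,0,0],"xyz":[[0.004,0,-0.001],[0,0,0],[0,0,0]],"twist":[[0,0,0],[0,0,0],[0,0,0]]}'; python3 - <<'E'
from stopfit import *
d=cam('wrist'); save('w6.png',cv2.resize(d['color'][100:350,160:480],(800,600),interpolation=cv2.INTER_CUBIC))
s=readout.read_state(); print(s['eef_pos'],s['tool_rot'],s['force'],s['torque'])
E
```

```text
clock: 11.15
eef_pos: [564.0, -34.8, 14.9]
tool_rot: [-3.141, 0.003, -0.25]
force: [-5.0, 1.4, 2.6]
width: 15.3
gripper_force: 59.6
[564.03213758 -34.76221788  14.91362062] [-3.14119755e+00  2.90466133e-03 -2.49760857e-01] [-5.35835519  0.88507134  2.79172134] [ 0.19384318  1.27516445 -0.06778452]
```

View pics/w6.png

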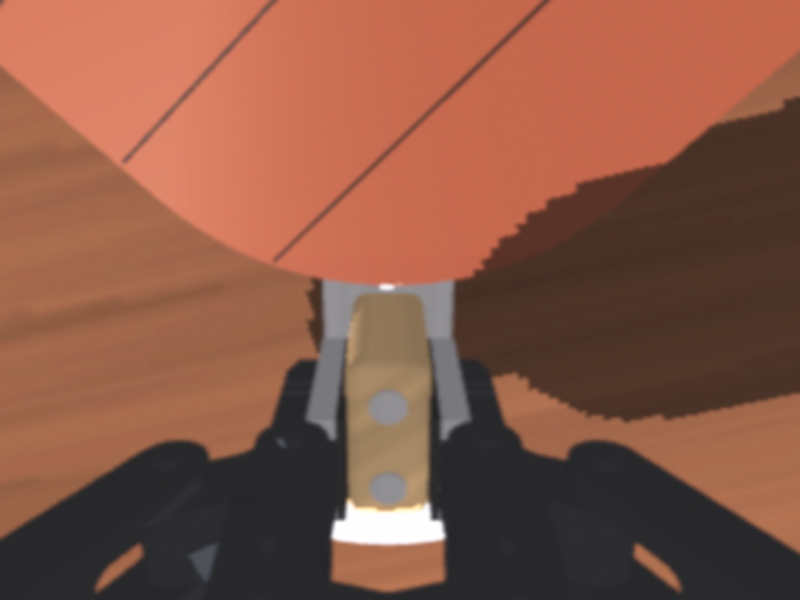

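The leaf sits centred against the crown. It stopped with its point within about 1 mm of the stop's origin; on a 45 corner it would have stopped 8 mm short, so R65 fits. Now I'll press it home for a second.

```bash
python3 -m jog '{"claw":[0,0,0,0,0,0,0,0,0,0],"xyz":[[0.004,0,-0.0005],[0,0,0],[0,0,0],[0,0,0],[0,0,0],[0,0,0],[0,0,0],[0,0,0],[0,0,0],[0,0,0]],"twist":[[0,0,0],[0,0,0],[0,0,0],[0,0,0],[0,0,0],[0,0,0],[0,0,0],[0,0,0],[0,0,0],[0,0,0]]}'
```

```text
clock: 12.45
eef_pos: [564.1, -34.8, 14.9]
tool_rot: [-3.141, 0.004, -0.25]
force: [-7.0, 1.6, 3.2]
width: 15.1
gripper_force: 59.7
```

```bash
python3 -m jog '{"claw":[0,0,0.3,0.6,1,1,1,1],"xyz":[[-0.008,0,0],[0,0,0],[0,0,0],[0,0,0],[0,0,0],[0,0,0],[0,0,0],[0,0,0]],"twist":[[0,0,0],[0,0,0],[0,0,0],[0,0,0],[0,0,0],[0,0,0],[0,0,0],[0,0,0]]}'
python3 -m jog '{"claw":[1,1,1,1,1],"xyz":[[0,0,-0.2],[0,0,-0.4],[0,0,-0.5],[0,0,-0.4],[0,0,0]],"twist":[[0,0,0],[0,0,0],[0,0,0],[0,0,0],[0,0,0]]}'
python3 - <<'E'
from stopfit import *
from leaf import leafpose
d=cam('wrist'); s=readout.read_state(); p=s['eef_pos']; print(p,s['tool_rot'],s['force'])
for o in fit(d,[562,-34.5,-.249]): print(*o)
u=proj(d,[560,-35,6]); P,st,m=leafpose(d,int(u[0]),int(u[1]),58); y=-.249
R=np.array([[np.cos(y),np.sin(y)],[-np.sin(y),np.cos(y)]]); q=(P-[562,-34.6])@R.T
print(st,'x',q[:,0].min(),q[:,0].max(),'y',q[:,1].min(),q[:,1].max())
print('yaw',cv2.minAreaRect(P.astype(np.float32)))
save('w7.png',cv2.resize(d['color'][50:350,120:520],(800,600),interpolation=cv2.INTER_CUBIC))
E
```

```text
clock: 13.45
eef_pos: [565.2, -35.1, 15.2]
tool_rot: [-3.142, -0.0, -0.25]
force: [-0.2, 0.3, -0.1]
width: 85.2
gripper_force: 0.0
clock: 14.08
eef_pos: [567.3, -35.8, 169.5]
tool_rot: [-3.14, -0.007, -0.25]
force: [-0.5, 0.2, -0.3]
width: 85.4
gripper_force: 0.0
[566.02101143 -35.10716698 167.4336649 ] [-3.14035397 -0.00357238 -0.2496402 ] [-1.13979649  0.15547045  0.11873822]
-10.44 30 [ 5.61741e+02 -3.58420e+01 -2.44000e-01]
-10.07 45 [ 5.6197e+02 -3.5417e+01 -2.4800e-01]
-12.38 65 [ 5.61672e+02 -3.52720e+01 -2.47000e-01]
[ 300  166   30   69 1841] x -55.003171240606704 26.555106555226587 y -16.62044793553675 16.572705511933687
yaw ((548.2156372070312, -31.120899200439453), (33.02941131591797, 81.61100769042969), 75.92402648925781)
```

View pics/w7.png

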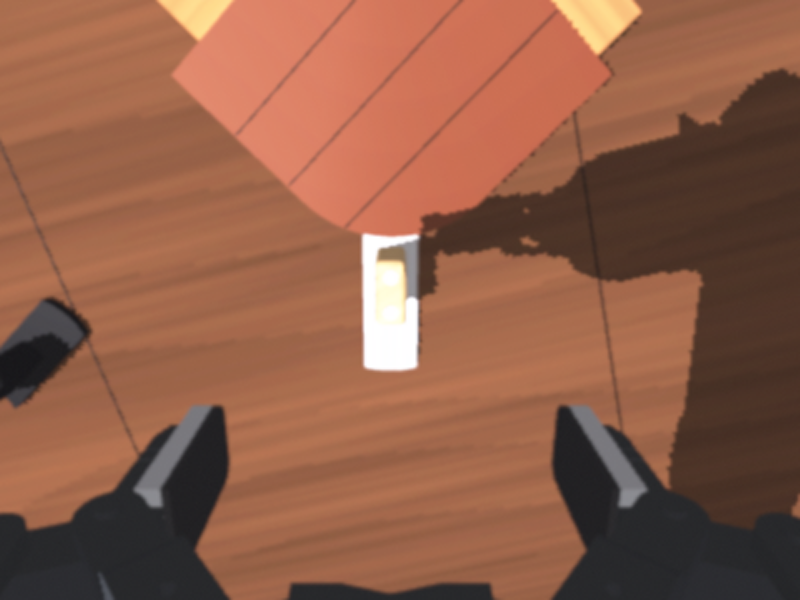

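The leaf lies home. Its rear end is at x = -55.0 in the stop frame (-55.1 expected), it is centred within 0.1 mm, and it is square within 0.005 rad. I'm handing it in.

```bash
python3 -c "
from cell import order
print(order.finish_job())"
```

```text
the job is handed in; nothing more can be done
None
```

The R65 leaf fits: I pressed it home on the rounded corner at about 7 N at the hand for over a second, let go, and left it centred and square; the other two leaves and the tools were never touched, and the job is handed in (no verdict came back).

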